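# Find the stamped parts crate and push it to the dispatch line

### The arm

A 6-joint arm with a two-finger parallel gripper is mounted at the origin on the work surface. World frame = base frame: x ahead of the robot, y to its left, z up, the work surface at z = 0. Lengths are in mm, angles in rad, forces in N, time in s.
With the tool pointing down it reaches from about 300 to 875 mm from the base axis. Payload 4.2 kg.
Tool frame: the origin (TCP) lies on the centre line of the jaws, within the pads' length; the fingertips stand 22 mm ahead of it and the grasp point (between the pads) lies 3 mm ahead of it; x points along the fingers, y is the direction in which the jaws open and shut, and the axes are right-handed (so a half turn about x gives the same grasp; the last joint's range is limited). The gripper opens to 85 mm and grips with 20 to 120 N. Pads are 22 mm wide; open, the fingers measure 114 mm over their backs; the gripper's body (76 mm by 85 mm) begins 54 mm behind the grasp point. The pads swing forward as they close: fully open they stand 13 mm farther back than shut.
Start: joints at [-1.18, 0.32, 1.565, -0, 1.257, -0.02], TCP at [229.626, -527.173, 253.338] pointing down, gripper open.
Joint ranges: [-3.11, 3.11], [-0.84, 2.01], [0.21, 2.61], [-1.34, 4.49], [0.05, 2.63], [-2.56, 2.56]. Speed limits (rad/s): [2.57, 2.57, 3.14, 3.14, 3.14, 3.14].

### API

Orientations are given as a unit quaternion [x, y, z, w].
In Python, from workcell import env gives the robot as it stands.
- The arm moves only by the tool jog_arm, never from a script. Its argument "deltas" is one flat list of numbers, 7 for each row, row after row: the shift along the tool's x, y, z in m, then the turn, a rotation vector about the tool's x, y, z in rad, then the finger opening in m, from 0 to 0.0854. A call has 1 to 20 rows; each row shifts and turns the pose as measured when the row begins, along the tool's axes as they then stand; what a row does not reach is not made up. A row lasts 1/10 s, in which the tool goes at most 50 mm and 8.59 degrees, less where a joint would pass 70% of its speed; a pose out of reach is approached as far as the arm can. A call with a gripper value outside its range is refused whole. The fingers move at their own pace and stop on an object; "squeeze" is the grip in N (left out, the last holds). Time passes only in rows, so rows that do not move let the fingers close. It gives the time, the measured TCP pose, the force and the opening at its end, in the units of the state.
- env.get_obs(): the state, without advancing time (a new reading comes with each control period).
- env.camera(name): name is "scene" or "side" or "wrist"; returns a dict with "image" (400x640x3 uint8, blue, green, red), "z_map" (400x640 float32, mm along the optical axis (not along the pixel's ray), 0 where there is no reading), "mtx" (3x3 intrinsics, pixels), "camera_from_world" (4x4, takes a point from world to camera coordinates). Camera axes: x right, y down, z forward; pixel columns grow to the right and rows downward; lengths in mm; the calibration is good to about 2 mm. A picture is of the moment at which its call begins.
- env.close_job(): hands the job in, once; it reports no verdict.
The state is a dict: "time_s": time; "q": joint angles; "dq": joint speeds; "effort": joint torques, N m; "position": TCP position; "ee_rot": TCP orientation; "ft_force": force on the tool from outside, world axes, zero at the start; "moment": the same for the moment, N m; "width": finger opening in mm.
Only numpy, scipy, OpenCV 4.12 (cv2) and the standard library are available. Lean on these libraries where they do the work, as an engineer would, in place of code of your own. Each camera call takes 0.05 s, during which the arm holds its last target.

### The job

Two alike parts crates stand on the bench, and one has a stamp on its underside. Tip each crate over towards the robot, so that it lies on its near wide wall and its underside can be seen; once both are tipped, push the stamped one, still lying, along the bench until its open mouth is flush against the aluminium dispatch rail, and leave the plain one lying where it tipped. Only push with the fingers: do not grip or lift the crates, and leave everything else on the bench alone.

Things in the scene. Friction and masses are not known exactly. Their poses are not given: they have to be found in the camera images.
- crate_stamped: pale grey open empty parts crate, about 0.28 kg, 60 mm deep (x), 100 wide (y), 105 tall, walls 4; one of two alike, standing upright, wide faces towards the robot (within 19 degrees). Origin: centre of underside; x from near to far wide wall, z out of the mouth. The stamp, hidden while it stands, is a black ring 48 mm across with a cross in it.
- crate_stamped_rim (a point): rim edge, middle of the stamped crate's near wide wall: 30 mm to -x and 105 mm up z from its origin. Pushed towards the robot at the far wall 75 to 95 mm up, a crate tips about its near bottom edge, passes balance at about 33 degrees and drops on its near wide wall: x up, mouth to the robot, underside facing away, 60 mm high, origin 30 mm up
- crate_plain: pale grey open empty parts crate, about 0.28 kg, 60 mm deep (x), 100 wide (y), 105 tall, walls 4; one of two alike, standing upright, wide faces towards the robot (within 19 degrees). Origin: centre of underside; x from near to far wide wall, z out of the mouth. Its underside is blank.
- crate_plain_rim (a point): the same rim point on the plain crate: 30 mm to -x and 105 mm up z from its origin; when the crate lies tipped it is at bench height, foremost towards the robot
- rail: the dispatch line: a straight bare aluminium bar fixed to the bench across the front of the robot, between it and the crates, 16 mm (x) by 560 (y) by 20 high. Origin: centre of underside; y along the bar, x square to it, away from the robot; the face towards the crates is 8 mm along x
- spool: white spool of copper wire, 48 mm across, 40 mm high, standing between the two crates' lanes; leave alone. Origin: centre of the underside
- driver: screwdriver lying on the right; leave alone. Origin: on the tool's lower side
- tumbler: green glass tumbler, 72 mm across, 95 mm high, on the left; leave alone. Origin: centre of the underside
- tipcleaner: small steel bowl, 64 mm across, 35 mm high, on the left; leave alone. Origin: centre of the underside
- flux: amber jar, 40 mm across, 70 mm high, on the right; leave alone. Origin: centre of the underside
- smalltray: clear divided tray 90 x 120 x 30 mm beyond the crates; leave alone. Origin: centre of the underside
- board: green board 60 x 80 x 8 mm lying on the right; leave alone. Origin: centre of the underside
Not all that is in view belongs to the job. Leave any orange or red look-alike of the crate_plain alone.

How it is judged:
By the outcome, as a careful person would: the job done as asked, in the order asked, and still so for the second after the job is handed in, with the robot touching nothing.
It also fails if it takes over 56 s, if anything falls off the work surface, if the arm or the gripper's body presses on something with over 40 N, if the wrist force passes 120 N, or if a joint passes its speed limit or range.

## Working session

There is one attempt and no reset: what is moved stays moved. The work goes in short steps, Python scripts to look and compute and a tool call to move; the robot and the scene stay as the last step left them, time stands still between calls to the robot, and variables do not carry over. Pictures are saved under pics/ and viewed, and the job is handed in when it is done.

Besides the shell and the picture viewer there is one more tool, called after "Emit:" by a JSON object that holds its "api" and its "payload". jog_arm: Moves the arm, as the interface text tells. Its arguments: {"type":"object","properties":{"deltas":{"type":"array","items":{"type":"number"}},"squeeze":{"type":"number"}},"required":["deltas"]}

```bash
ls; mkdir -p pics; cat > h.py <<'E'
from workcell import env
import numpy as np, cv2
def save(name,fn):
    c=env.camera(name); cv2.imwrite('pics/'+fn,c['image']); np.savez('pics/'+fn+'.npz',**c); return c
def load(fn): return dict(np.load('pics/'+fn+'.npz'))
def pts(c):
    z=c['z_map'].astype(float); K=c['mtx']; h,w=z.shape
    u,v=np.meshgrid(np.arange(w),np.arange(h))
    P=np.stack([(u-K[0,2])/K[0,0]*z,(v-K[1,2])/K[1,1]*z,z,np.ones_like(z)],-1)
    W=P@np.linalg.inv(c['camera_from_world']).T
    W=W[...,:3]; W[z==0]=np.nan; return W
E
python3 - <<'E'
from h import *
o=env.get_obs(); print({k:np.round(v,3) for k,v in o.items()})
for n in ['scene','side','wrist']:
    c=save(n,f'a_{n}.png'); print(n,c['mtx'].round(1).tolist(),np.linalg.inv(c['camera_from_world']).round(2).tolist())
E
```

```text
pics
{'time_s': np.float64(0.0), 'q': array([-1.18 ,  0.32 ,  1.566, -0.   ,  1.257, -0.02 ]), 'dq': array([ 0.002, -0.   , -0.   , -0.001, -0.001, -0.   ]), 'effort': array([ 2.0000e-03, -4.1551e+01, -2.3416e+01,  0.0000e+00,  8.0000e-03,
        0.0000e+00]), 'position': array([ 229.463, -526.751,  252.494]), 'ee_rot': array([-0.692, -0.145,  0.692, -0.144]), 'ft_force': array([ 0.22 ,  0.383, -0.204]), 'moment': array([-0.018, -0.001,  0.024]), 'width': np.float64(85.338)}
scene [[365.0, 0.0, 318.9], [0.0, 365.0, 198.5], [0.0, 0.0, 1.0]] [[0.7, 0.61, -0.36, 868.69], [0.71, -0.6, 0.37, -347.49], [0.01, -0.51, -0.86, 943.66], [0.0, 0.0, 0.0, 1.0]]
side [[374.9, 0.0, 314.5], [0.0, 374.9, 196.3], [0.0, 0.0, 1.0]] [[-0.83, -0.33, 0.44, -11.29], [-0.55, 0.49, -0.68, 866.26], [0.01, -0.81, -0.59, 812.51], [0.0, 0.0, 0.0, 1.0]]
wrist [[318.9, 0.0, 321.7], [0.0, 318.9, 200.0], [0.0, 0.0, 1.0]] [[0.4, -0.87, -0.3, 306.54], [-0.92, -0.38, -0.13, -494.3], [-0.0, 0.33, -0.95, 373.59], [0.0, 0.0, 0.0, 1.0]]
```

View pics/a_scene.png

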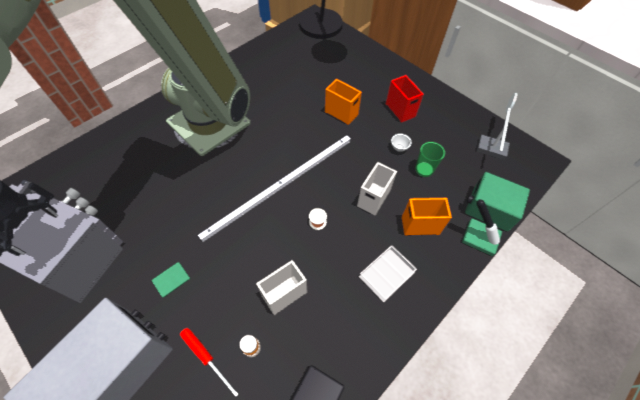

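View pics/a_side.png

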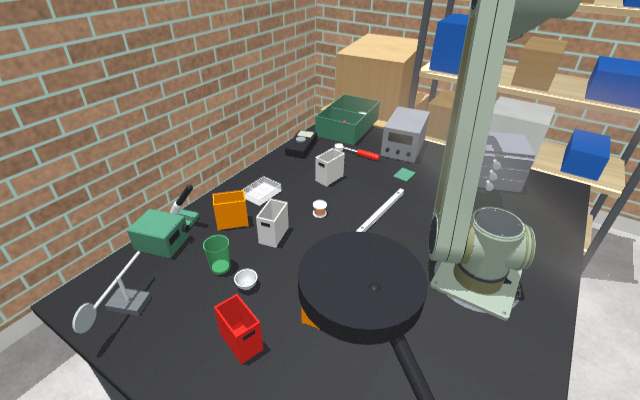

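View pics/a_wrist.png

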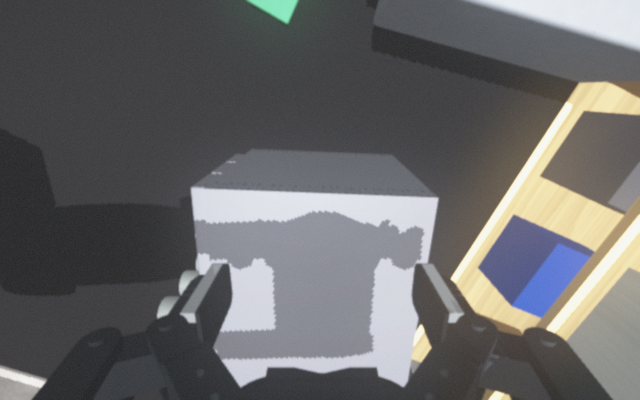

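The scene view shows the grey crates at (377,190) and (283,288), the rail from (203,237) to (348,140), and the spool at (318,218). The tall arm is at upper left. An instrument box stands under the gripper in the wrist view.

```bash
cat >> h.py <<'E'
def crate(W,box,zlo=97,zhi=113):
    x0,x1,y0,y1=box
    m=(W[...,0]>x0)&(W[...,0]<x1)&(W[...,1]>y0)&(W[...,1]<y1)&(W[...,2]>zlo)&(W[...,2]<zhi)
    p=W[m][:,:2]; r=cv2.minAreaRect(p.astype(np.float32)); return len(p),r,cv2.boxPoints(r)
E
python3 - <<'E'
from h import *
for n in ['scene','side']:
    c=load(f'a_{n}.png'); W=pts(c); img=c['image'].astype(int)
    b,g,r=img[...,0],img[...,1],img[...,2]
    m=((W[...,2]>8)&(W[...,2]<130)&(W[...,0]>200)&(W[...,0]<900)&(abs(W[...,1])<600)).astype(np.uint8)
    k,l,s,ce=cv2.connectedComponentsWithStats(m)
    print(n)
    for i in range(1,k):
        if s[i,4]<60: continue
        p=W[l==i]; print(s[i].tolist(),'min',np.percentile(p,2,axis=0).round(),'max',np.percentile(p,98,axis=0).round(),'med',np.median(p,axis=0).round(),'bgr',np.median(img[l==i],axis=0))
E
```

```text
scene
[386, 75, 37, 46, 1115] min [365. 476.  12.] max [473. 556. 106.] med [423. 502.  72.] bgr [  8.  11. 129.]
[325, 79, 36, 44, 1114] min [235. 321.  12.] max [336. 390. 106.] med [288. 336.  72.] bgr [  0.  75. 164.]
[477, 127, 30, 32, 414] min [696. 521.   9.] max [786. 599. 105.] med [740. 582.  20.] bgr [133. 128. 126.]
[391, 134, 20, 17, 240] min [495. 351.   9.] max [551. 411.  37.] med [517. 394.  26.] bgr [219. 217. 215.]
[198, 136, 152, 104, 1152] min [ 339. -266.    9.] max [389. 268.  23.] med [363. -32.  19.] bgr [255. 254. 254.]
[415, 142, 30, 34, 698] min [603. 337.  12.] max [666. 403.  96.] med [634. 364.  66.] bgr [ 58. 101.  43.]
[357, 162, 39, 52, 1041] min [555. 120.  10.] max [630. 226. 106.] med [591. 170.  68.] bgr [131. 133. 137.]
[462, 172, 66, 76, 2428] min [790. 252.  13.] max [898. 449. 112.] med [860. 353.  83.] bgr [135. 180.  90.]
[402, 198, 49, 37, 1503] min [696. 148.  11.] max [798. 252. 106.] med [747. 202.  68.] bgr [  0.  83. 180.]
[309, 209, 17, 18, 240] min [509. -25.  11.] max [552.  18.  43.] med [533.  -5.  39.] bgr [255. 255. 255.]
[48, 
[... 1547 characters left out ...]
. 105.] med [579. 193.  69.] bgr [167. 168. 168.]
[313, 200, 14, 15, 157] min [510. -19.  10.] max [551.  23.  42.] med [526.   9.  38.] bgr [251. 254. 252.]
[203, 235, 28, 38, 823] min [599. 343.  11.] max [665. 408.  95.] med [624. 380.  68.] bgr [ 80. 125.  60.]
[234, 269, 24, 21, 330] min [493. 356.   8.] max [551. 414.  36.] med [532. 377.  25.] bgr [219.  216.5 211. ]
[121, 282, 30, 27, 302] min [692. 560.  10.] max [759. 600.  70.] med [720. 583.  19.] bgr [153. 147. 140.]
[214, 295, 49, 67, 1928] min [362. 484.  10.] max [468. 563. 105.] med [411. 524.  68.] bgr [ 28.  33. 163.]
[301, 306, 15, 21, 84] min [295. 392.   9.] max [328. 397.  57.] med [318. 395.  23.] bgr [  0. 111. 193.]
```

```bash
python3 - <<'E'
from h import *
for n in ['scene','side']:
    c=load(f'a_{n}.png'); W=pts(c)
    for nm,b in [('L',(530,660,90,260)),('R',(560,685,-290,-140)),]:
        k,r,bx=crate(W,b,99,112); print(n,nm,k,np.round(r[0],1),np.round(r[1],1),round(r[2],1),bx.round().tolist())
    k,r,bx=crate(W,(680,840,120,280),99,112); print(n,'orange',np.round(r[0],1),np.round(r[1],1),round(r[2],1),bx.round().tolist())
    m=(W[...,2]>15)&(W[...,2]<26)&(W[...,0]>320)&(W[...,0]<410)&(abs(W[...,1])<300)
    p=W[m][:,:2]; r=cv2.minAreaRect(p.astype(np.float32)); print('rail',r); print(np.round(cv2.boxPoints(r)).tolist())
    l=cv2.fitLine(p.astype(np.float32),cv2.DIST_HUBER,0,.01,.01).ravel(); print(l, np.degrees(np.arctan2(l[1],l[0])))
E
```

```text
scene L 196 [591.2 175.5] [ 60.  103.5] 13.9 [[550.0, 219.0], [574.0, 118.0], [633.0, 133.0], [608.0, 233.0]]
scene R 282 [ 618.9 -211.4] [100.4  63.2] 80.7 [[580.0, -256.0], [642.0, -266.0], [658.0, -167.0], [596.0, -157.0]]
scene orange [745.3 202.1] [101.2  63. ] 46.4 [[688.0, 187.0], [733.0, 144.0], [803.0, 217.0], [757.0, 260.0]]
rail ((362.66363525390625, 3.67535400390625), (558.548828125, 20.24700355529785), 85.83439636230469)
[[332.0, -274.0], [352.0, -276.0], [393.0, 281.0], [373.0, 283.0]]
[ 7.5496376e-02  9.9714607e-01  3.6194586e+02 -2.1416780e+01] 85.67025
side L 161 [590.2 177.8] [ 62.6 106.2] 12.7 [[548.0, 223.0], [571.0, 119.0], [632.0, 133.0], [609.0, 236.0]]
side R 104 [ 619.5 -208.5] [106.1  64.5] 81.2 [[580.0, -256.0], [643.0, -266.0], [659.0, -161.0], [596.0, -151.0]]
side orange [744.9 205.3] [99.3 65.2] 47.2 [[687.0, 191.0], [735.0, 147.0], [803.0, 220.0], [755.0, 264.0]]
rail ((352.56781005859375, -121.19132995605469), (301.6775207519531, 18.301713943481445), 85.59326171875)
[[332.0, -271.0], [350.0, -272.0], [373.0, 28.0], [355.0, 30.0]]
[ 7.5292982e-02  9.9716145e-01  3.5288699e+02 -1.1043837e+02] 85.68194
```

```bash
cat >> h.py <<'E'
from scipy.spatial.transform import Rotation as R
def go(target,yaw):
    """yaw deg of tool z (horizontal pushing normal, mod 180)"""
    o=env.get_obs(); M=R.from_quat(o['ee_rot']).as_matrix()
    print('t',round(float(o['time_s']),2),'pos',o['position'].round(1),'F',o['ft_force'].round(1),'w',round(float(o['width']),1),'q',o['q'].round(2))
    print('axes',M.round(3).tolist(),'tool z yaw',np.degrees(np.arctan2(M[1,2],M[0,2])).round(2))
    cand=[]
    for s in (0,180):
        a=np.radians(yaw+s); z=np.array([np.cos(a),np.sin(a),0]); x=np.array([0,0,-1.]); y=np.cross(z,x)
        T=np.stack([x,y,z],1); rv=R.from_matrix(M.T@T).as_rotvec(); cand.append((np.linalg.norm(rv),rv,T))
    for c in sorted(cand,key=lambda c:c[0]):
        d=np.array(target)-o['position']
        print('rotvec',c[1].round(4),'shift in current tool',(M.T@d).round(1),'after turn',(c[2].T@d).round(1))
E
python3 - <<'E'
from h import *
a=np.radians(-9.1); c=np.array([619.3,-210]); n=np.array([np.cos(a),np.sin(a)])
t=c+n*72; print(t); go([*t,200],-9.1)
E
```

```text
[ 690.39379409 -221.38738084]
t 0.15 pos [ 229.5 -526.9  252.7] F [-0.1  0.6  0.5] w 85.3 q [-1.18  0.32  1.57 -0.    1.26 -0.02]
axes [[-0.001, 0.399, -0.917], [0.001, -0.917, -0.399], [-1.0, -0.001, 0.0]] tool z yaw -156.46
rotvec [5.696e-01 4.000e-04 1.300e-03] shift in current tool [  52.8  -95.9 -544.6] after turn [  52.7 -374.5 -406.8]
rotvec [-2.572e+00 -1.700e-03  5.000e-04] shift in current tool [  52.8  -95.9 -544.6] after turn [ 52.7 374.5 406.8]
```

Emit:
{"api": "jog_arm", "payload": {"deltas": [0,0,0,0.1425,0,0,0.05,0,0,0,0.1425,0,0,0.05,0,0,0,0.1425,0,0,0.05,0,0,0,0.1425,0,0,0.05,0,-0.031,-0.034,0,0,0,0.05,0,-0.031,-0.034,0,0,0,0.05,0,-0.031,-0.034,0,0,0,0.05,0,-0.031,-0.034,0,0,0,0.05,0,-0.031,-0.034,0,0,0,0.05,0,-0.031,-0.034,0,0,0,0.05]}}

```text
time_s: 1.15
position: [466.5, -379.8, 248.8]
ee_rot: [-0.702, 0.067, 0.706, 0.071]
ft_force: [0.2, -0.1, 0.3]
width: 49.9
```

```bash
python3 -c "
from h import *
go([690.4,-221.4,180],-9.1)"
```

```text
t 1.15 pos [ 466.5 -379.8  248.8] F [ 0.2 -0.1  0.3] w 49.9 q [-0.7   0.37  1.5   0.    1.28  1.06]
axes [[-0.005, -0.194, -0.981], [0.005, -0.981, 0.194], [-1.0, -0.004, 0.006]] tool z yaw 168.79
rotvec [-0.0369  0.0063  0.004 ] shift in current tool [  68.4 -198.6 -189.3] after turn [  68.8 -191.8 -196. ]
rotvec [ 3.1047  0.0063 -0.0097] shift in current tool [  68.4 -198.6 -189.3] after turn [ 68.8 191.8 196. ]
```

Tracks well. Now move the rest of the way, with a small turn correction.

Emit:
{"api": "jog_arm", "payload": {"deltas": [0,-0.03,-0.032,-0.037,0,0,0.05,0,-0.032,-0.033,0,0,0,0.05,0,-0.032,-0.033,0,0,0,0.05,0,-0.032,-0.033,0,0,0,0.05,0,-0.032,-0.033,0,0,0,0.05,0,-0.031,-0.031,0,0,0,0.05,0,0,0,0,0,0,0.05]}}

```text
time_s: 1.85
position: [701.4, -212.4, 243.6]
ee_rot: [-0.702, 0.051, 0.708, 0.056]
ft_force: [-0.2, -0.1, -0.1]
width: 49.9
```

```bash
python3 -c "
from h import *
go([690.4,-221.4,101],-9.1)
save('wrist','b_wrist.png')"
```

```text
t 1.85 pos [ 701.4 -212.4  243.6] F [-0.2 -0.1 -0.1] w 49.9 q [-0.31  0.59  1.15  0.    1.42  1.41]
axes [[-0.009, -0.15, -0.989], [0.008, -0.989, 0.15], [-1.0, -0.007, 0.01]] tool z yaw 171.35
rotvec [0.0079 0.0098 0.0065] shift in current tool [142.6  11.5   8.1] after turn [142.6  10.7   9.4]
rotvec [-3.1337 -0.0102  0.0153] shift in current tool [142.6  11.5   8.1] after turn [142.6 -10.7  -9.4]
```

View pics/b_wrist.png

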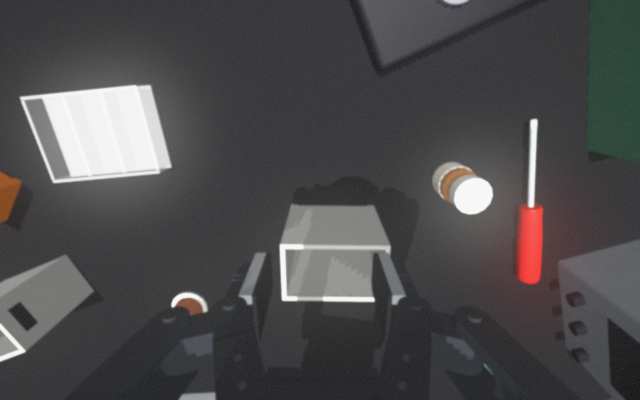

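Emit:
{"api": "jog_arm", "payload": {"deltas": [0.036,0.004,0.002,0.008,0.01,0.006,0.05,0.036,0.004,0.002,0,0,0,0.05,0.036,0.003,0,0,0,0,0.05,0.034,0,0,0,0,0,0.05,0,0,0,0,0,0,0.05]}}

```text
time_s: 2.4
position: [689.3, -229.0, 98.9]
ee_rot: [-0.704, 0.059, 0.705, 0.056]
ft_force: [-0.4, 0.9, -0.9]
width: 49.8
```

```bash
python3 -c "
from h import *
go([661.5,-216.5,101],-9.1)
save('side','c_side.png');save('scene','c_scene.png')"
```

```text
t 2.4 pos [ 689.3 -229.    98.9] F [-0.4  0.9 -0.9] w 49.8 q [-0.33  0.67  1.37 -0.01  1.1   1.4 ]
axes [[-0.002, -0.162, -0.987], [-0.004, -0.987, 0.162], [-1.0, 0.004, 0.001]] tool z yaw 170.65
rotvec [-0.0043  0.0012 -0.0044] shift in current tool [-2.1 -7.8 29.4] after turn [-2.1 -8.  29.4]
rotvec [ 3.1373e+00 -7.0000e-03 -1.9000e-03] shift in current tool [-2.1 -7.8 29.4] after turn [ -2.1   8.  -29.4]
```

View pics/c_side.png

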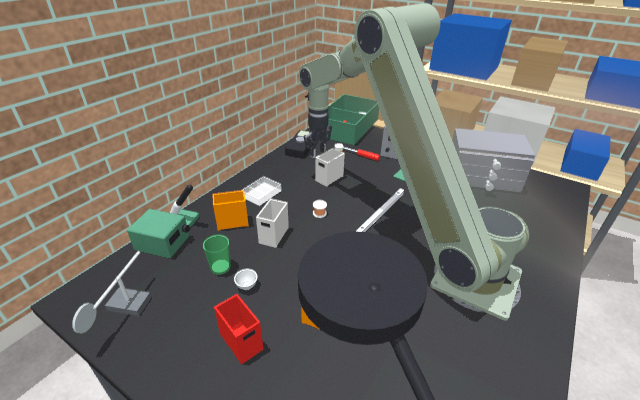

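View pics/c_scene.png

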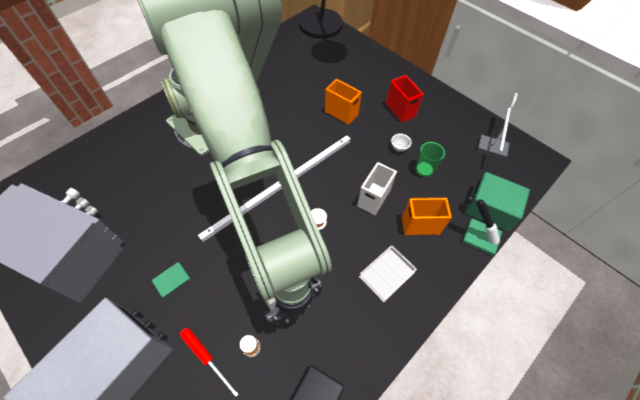

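Emit:
{"api": "jog_arm", "payload": {"deltas": [-0.001,-0.004,0.008,-0.004,0,-0.004,0.05,-0.001,-0.004,0.008,0,0,0,0.05,0,0,0.006,0,0,0,0.05,0,0,0.005,0,0,0,0.05,0,0,0.005,0,0,0,0.05,0,0,0.005,0,0,0,0.05,0,0,0.005,0,0,0,0.05]}}

```text
time_s: 3.2
position: [653.9, -216.1, 117.3]
ee_rot: [0.715, -0.059, -0.695, -0.054]
ft_force: [2.4, -0.0, 1.9]
width: 50.0
```

```bash
python3 -c "
from h import *
go([610,-208,100],-9.1)
save('side','d_side.png')
i=load('d_side.png')['image'][90:250,220:460]
cv2.imwrite('pics/d_crop.png',cv2.resize(i,None,fx=3,fy=3))"
```

```text
t 3.2 pos [ 653.9 -216.1  117.3] F [ 2.4 -0.   1.9] w 50.0 q [-0.34  0.58  1.49 -0.    1.04  1.39]
axes [[0.027, -0.158, -0.987], [-0.01, -0.987, 0.158], [-1.0, 0.005, -0.029]] tool z yaw 170.9
rotvec [-0.0001 -0.0286 -0.0051] shift in current tool [16.  -1.1 45.1] after turn [17.3 -1.  44.6]
rotvec [ 3.1412 -0.008   0.0449] shift in current tool [16.  -1.1 45.1] after turn [ 17.3   1.  -44.6]
```

View pics/d_crop.png

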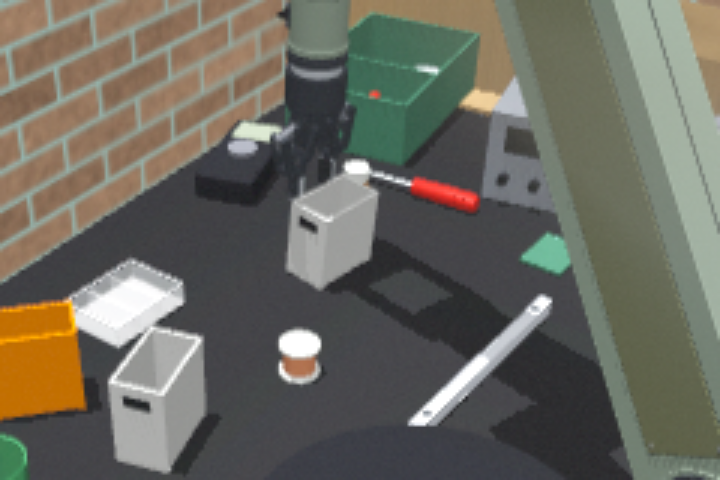

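Emit:
{"api": "jog_arm", "payload": {"deltas": [0.006,0,-0.008,0,-0.014,-0.003,0.05,0.006,0,0,0,-0.014,-0.003,0.05,0.004,0,0,0,0,0,0.05,0,0,0,0,0,0,0.05]}}

```text
time_s: 3.65
position: [662.0, -217.5, 99.1]
ee_rot: [-0.703, 0.055, 0.706, 0.057]
ft_force: [-0.0, -0.1, 0.1]
width: 49.9
```

```bash
python3 -c "
from h import *
go([610,-208,100],-9.1)
save('scene','e_scene.png');save('side','e_side.png')
for n in 'scene','side':
  k,r,bx=crate(pts(load('e_%s.png'%n)),(560,685,-290,-140),90,125); print(k,r,bx)
i=load('e_side.png')['image'][90:250,220:460]
cv2.imwrite('pics/e_crop.png',cv2.resize(i,None,fx=3,fy=3))
"
```

```text
t 3.65 pos [ 662.  -217.5   99.1] F [-0.  -0.1  0.1] w 49.9 q [-0.33  0.62  1.45  0.    1.07  1.39]
axes [[-0.004, -0.158, -0.987], [0.002, -0.987, 0.158], [-1.0, -0.002, 0.004]] tool z yaw 170.89
rotvec [-0.0002  0.0042  0.0017] shift in current tool [-0.7 -1.1 52.9] after turn [-0.9 -1.1 52.8]
rotvec [ 3.1414e+00  2.7000e-03 -6.6000e-03] shift in current tool [-0.7 -1.1 52.9] after turn [ -0.9   1.1 -52.8]
64 ((639.4547729492188, -235.64646911621094), (119.80248260498047, 63.34647750854492), 32.05021667480469) [[ 571.8757  -240.58809]
 [ 605.4913  -294.2795 ]
 [ 707.0339  -230.70485]
 [ 673.4183  -177.01343]]
273 ((629.3421020507812, -210.19973754882812), (108.92113494873047, 86.24468994140625), 81.67121887207031) [[ 578.78577 -257.8395 ]
 [ 664.12085 -270.33234]
 [ 679.89844 -162.55997]
 [ 594.56335 -150.06714]]
```

View pics/e_crop.png

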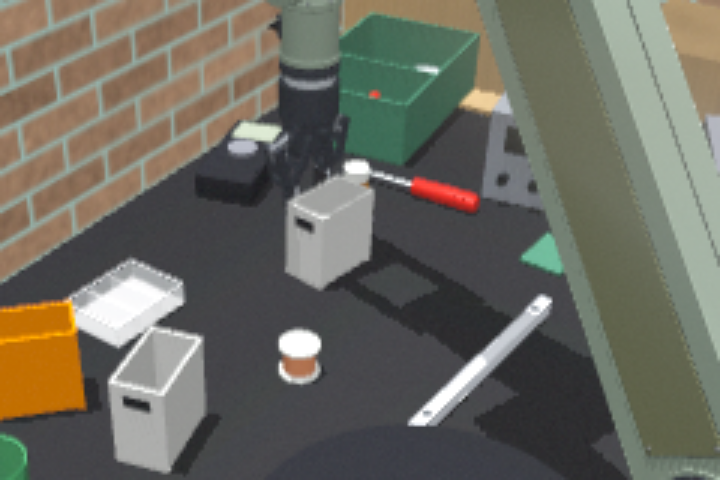

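Emit:
{"api": "jog_arm", "payload": {"deltas": [0,0,0.007,0,0,0,0.05,0,0,0.007,0,0,0,0.05,0,0,0.007,0,0,0,0.05]}}

```text
time_s: 4.05
position: [641.8, -214.3, 100.9]
ee_rot: [0.705, -0.056, -0.704, -0.056]
ft_force: [0.7, -0.7, 1.1]
width: 50.2
```

Emit:
{"api": "jog_arm", "payload": {"deltas": [0.001,0,0.007,0,0,0,0.05,0.001,0,0.007,0,0,0,0.05,0.001,0,0.006,0,0,0,0.05,0.001,0,0.005,0,0,0,0.05]}}

```text
time_s: 4.45
position: [612.2, -209.5, 97.1]
ee_rot: [-0.704, 0.056, 0.706, 0.057]
ft_force: [-0.1, -0.4, -0.7]
width: 49.9
```

```bash
python3 -c "
from h import *
go([610,-208,100],-9.1)
save('side','f_side.png')
i=load('f_side.png')['image'][90:250,220:460]
cv2.imwrite('pics/f_crop.png',cv2.resize(i,None,fx=3,fy=3))
"
```

```text
t 4.45 pos [ 612.2 -209.5   97.1] F [-0.1 -0.4 -0.7] w 49.9 q [-0.35  0.56  1.59  0.    0.99  1.38]
axes [[-0.002, -0.158, -0.987], [0.002, -0.987, 0.158], [-1.0, -0.001, 0.002]] tool z yaw 170.9
rotvec [-0.0001  0.0024  0.0012] shift in current tool [-2.9 -1.1  2.5] after turn [-2.9 -1.1  2.5]
rotvec [ 3.1415e+00  1.8000e-03 -3.8000e-03] shift in current tool [-2.9 -1.1  2.5] after turn [-2.9  1.1 -2.5]
```

View pics/f_crop.png

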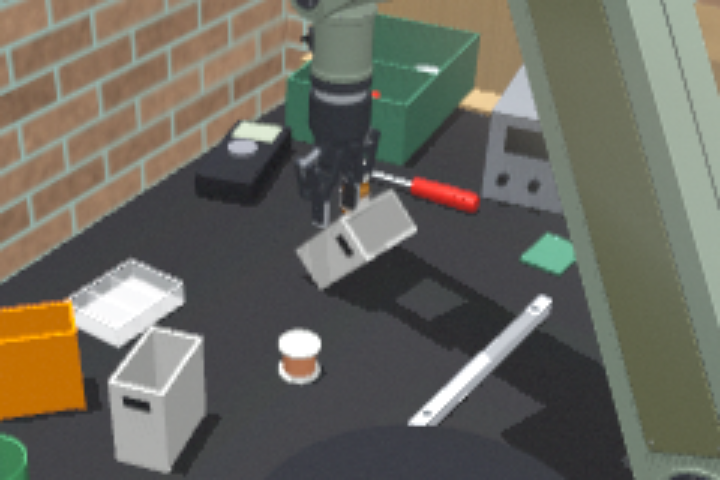

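It is past balance and dropping; I hold briefly, then rise clear.

Emit:
{"api": "jog_arm", "payload": {"deltas": [0,0,0,0,0,0,0.05,0,0,0,0,0,0,0.05,-0.03,0,0,0,0,0,0.05,-0.04,0,0,0,0,0,0.05,-0.04,0,0,0,0,0,0.05,-0.04,0,0,0,0,0,0.05,0,0,0,0,0,0,0.05]}}

```text
time_s: 5.2
position: [611.8, -209.5, 248.8]
ee_rot: [-0.701, 0.055, 0.709, 0.057]
ft_force: [0.8, -0.3, 0.4]
width: 49.9
```

```bash
python3 -c "
from h import *
a=np.radians(13.2); t=np.array([590.9,176.6])+np.array([np.cos(a),np.sin(a)])*56; print(t)
go([*t,230],13.2)
save('side','g_side.png'); save('wrist','g_wrist.png')
i=load('g_side.png')['image'][90:250,220:460]
cv2.imwrite('pics/g_crop.png',cv2.resize(i,None,fx=3,fy=3))
"
```

```text
[645.42041856 189.38764873]
t 5.2 pos [ 611.8 -209.5  248.8] F [ 0.8 -0.3  0.4] w 49.9 q [-0.35  0.44  1.39  0.    1.33  1.38]
axes [[-0.011, -0.158, -0.987], [0.005, -0.987, 0.158], [-1.0, -0.003, 0.011]] tool z yaw 170.9
rotvec [-0.3892  0.0107  0.0049] shift in current tool [  20.2 -399.1   29.7] after turn [  18.8 -380.7 -123.8]
rotvec [ 2.7524  0.0069 -0.0149] shift in current tool [  20.2 -399.1   29.7] after turn [ 18.8 380.7 123.8]
```

View pics/g_crop.png

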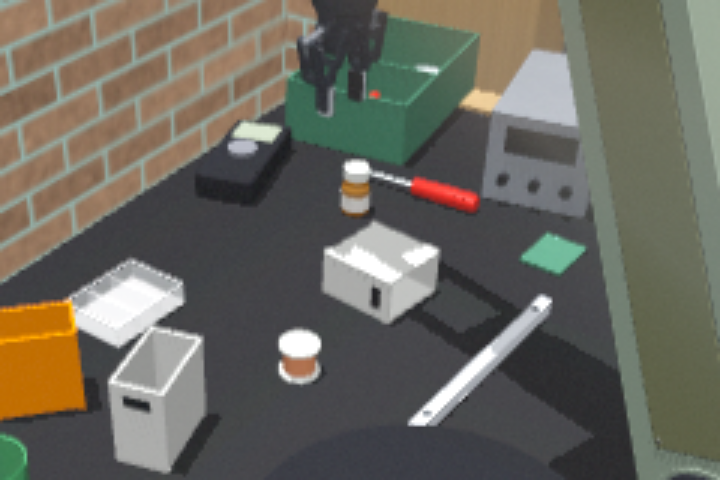

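View pics/g_wrist.png

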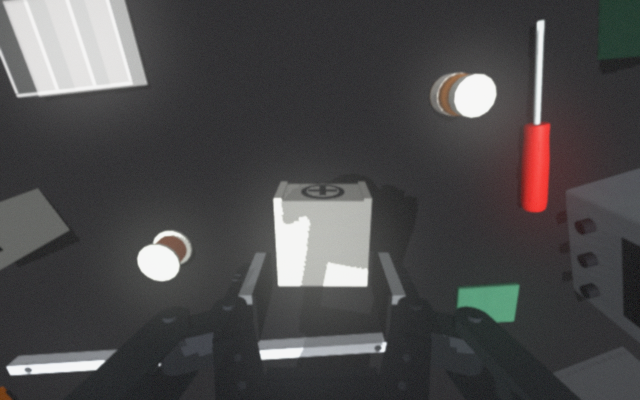

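The right crate lies tipped, and the wrist view shows the ring and cross on its underside at (322,191), so it is the stamped one. Next is the left crate.

Emit:
{"api": "jog_arm", "payload": {"deltas": [0,0,0,-0.13,0.01,0.005,0.05,0,0,0,-0.13,0,0,0.05,0,0,0,-0.129,0,0,0.05,0,-0.038,-0.012,0,0,0,0.05,0,-0.038,-0.012,0,0,0,0.05,0,-0.038,-0.012,0,0,0,0.05,0,-0.038,-0.012,0,0,0,0.05,0,-0.038,-0.012,0,0,0,0.05,0,-0.038,-0.012,0,0,0,0.05,0,-0.038,-0.012,0,0,0,0.05]}}

```text
time_s: 6.3
position: [619.7, 74.9, 221.7]
ee_rot: [-0.686, -0.088, 0.718, -0.08]
ft_force: [1.6, 0.1, 0.5]
width: 50.1
```

```bash
python3 -c "
from h import *
go([645.4,189.4,101],13.2)"
```

```text
t 6.3 pos [619.7  74.9 221.7] F [1.6 0.1 0.5] w 50.1 q [0.1  0.44 1.46 0.01 1.29 1.43]
axes [[-0.047, 0.235, -0.971], [0.006, -0.972, -0.235], [-0.999, -0.017, 0.044]] tool z yaw -166.38
rotvec [0.007  0.0445 0.0167] shift in current tool [ 120.  -103.2  -57.3] after turn [ 120.7 -105.6  -51.2]
rotvec [-3.1337 -0.0262  0.0698] shift in current tool [ 120.  -103.2  -57.3] after turn [120.7 105.6  51.2]
```

Emit:
{"api": "jog_arm", "payload": {"deltas": [0,-0.026,-0.014,0.007,0.02,0.008,0.05,0,-0.026,-0.013,0,0.02,0.008,0.05,0,-0.026,-0.012,0,0,0,0.05,0,-0.026,-0.012,0,0,0,0.05,0,0,0,0,0,0,0.05]}}

```text
time_s: 6.8
position: [641.1, 197.7, 208.7]
ee_rot: [-0.694, -0.083, 0.71, -0.084]
ft_force: [-0.2, 0.5, -0.7]
width: 50.0
```

```bash
python3 -c "
from h import *
go([645.4,189.4,101],13.2)
save('wrist','h_wrist.png')"
```

```text
t 6.8 pos [641.1 197.7 208.7] F [-0.2  0.5 -0.7] w 50.0 q [0.28 0.51 1.37 0.   1.28 1.61]
axes [[-0.023, 0.235, -0.972], [-0.003, -0.972, -0.235], [-1.0, -0.002, 0.023]] tool z yaw -166.43
rotvec [0.0064 0.0229 0.002 ] shift in current tool [107.6   9.3  -4.7] after turn [107.7   9.1  -2.3]
rotvec [-3.135e+00 -3.100e-03  3.600e-02] shift in current tool [107.6   9.3  -4.7] after turn [107.7  -9.1   2.3]
```

View pics/h_wrist.png

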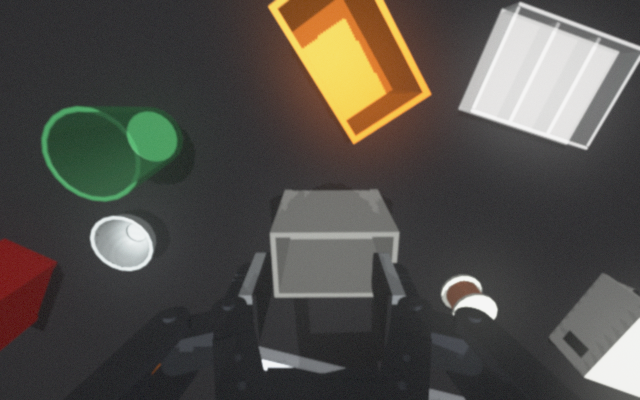

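Emit:
{"api": "jog_arm", "payload": {"deltas": [0,0.008,-0.006,0.006,0.022,0.002,0.05,0.022,0,0,0,0,0,0.05,0,0,0,0,0,0,0.05]}}

```text
time_s: 7.15
position: [648.0, 185.5, 182.8]
ee_rot: [-0.701, -0.079, 0.704, -0.082]
ft_force: [-0.1, 0.2, -0.6]
width: 49.9
```

```bash
python3 -c "
from h import *
go([646.4,189.4,101],13.2)"
```

```text
t 7.15 pos [648.  185.5 182.8] F [-0.1  0.2 -0.6] w 49.9 q [ 0.26  0.52  1.42 -0.    1.21  1.61]
axes [[-0.004, 0.226, -0.974], [-0.005, -0.974, -0.226], [-1.0, 0.004, 0.005]] tool z yaw -166.95
rotvec [-0.0026  0.0054 -0.0038] shift in current tool [81.7 -4.4  0.2] after turn [81.8 -4.1  0.6]
rotvec [ 3.139  -0.006  -0.0084] shift in current tool [81.7 -4.4  0.2] after turn [81.8  4.1 -0.6]
```

Emit:
{"api": "jog_arm", "payload": {"deltas": [0.027,-0.004,0,-0.003,0.005,-0.004,0.05,0.027,0,0,0,0,0,0.05,0.024,0,0,0,0,0,0.05,0,0,0,0,0,0,0.05]}}

```text
time_s: 7.55
position: [649.5, 183.4, 105.8]
ee_rot: [0.705, 0.079, -0.701, 0.079]
ft_force: [-0.1, -0.7, 0.1]
width: 50.2
```

```bash
python3 -c "
from h import *
a=np.radians(13.2);t=np.array([590.9,176.6])+np.array([np.cos(a),np.sin(a)])*(41-47); print(t)
go([*t,101],13.2)
save('side','i_side.png')
i=load('i_side.png')['image'][120:280,160:400]
cv2.imwrite('pics/i_crop.png',cv2.resize(i,None,fx=3,fy=3))
"
```

```text
[585.05852658 175.22989478]
t 7.55 pos [649.5 183.4 105.8] F [-0.1 -0.7  0.1] w 50.2 q [ 0.26  0.58  1.52 -0.    1.04  1.61]
axes [[0.006, 0.222, -0.975], [-0.0, -0.975, -0.222], [-1.0, 0.001, -0.006]] tool z yaw -167.14
rotvec [-0.006  -0.0058 -0.0014] shift in current tool [ 4.5 -6.3 64.7] after turn [ 4.8 -6.7 64.6]
rotvec [ 3.1356e+00 -2.2000e-03  9.0000e-03] shift in current tool [ 4.5 -6.3 64.7] after turn [  4.8   6.7 -64.6]
```

View pics/i_crop.png

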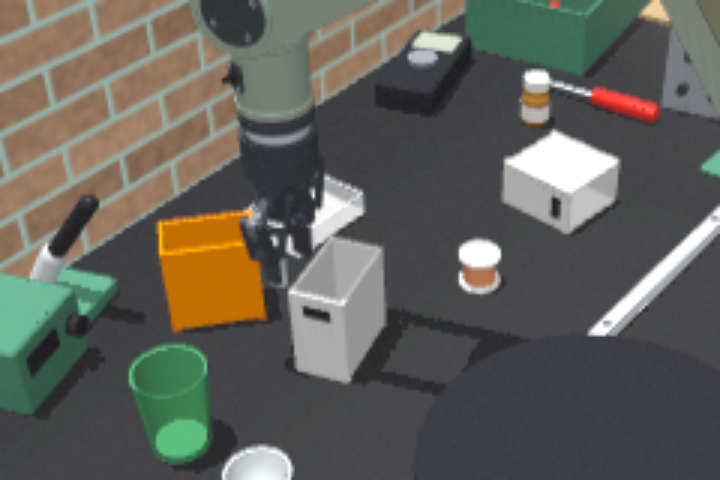

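Emit:
{"api": "jog_arm", "payload": {"deltas": [0.004,-0.006,0.007,-0.006,-0.006,-0.001,0.05,0.001,0,0.007,0,0,0,0.05,0.001,0,0.007,0,0,0,0.05,0.001,0,0.007,0,0,0,0.05,0.001,0,0.007,0,0,0,0.05]}}

```text
time_s: 8.1
position: [618.3, 181.6, 106.9]
ee_rot: [0.709, 0.082, -0.695, 0.081]
ft_force: [1.5, 0.3, 2.1]
width: 49.8
```

```bash
python3 -c "
from h import *
go([585,175,101],13.2)"
```

```text
t 8.1 pos [618.3 181.6 106.9] F [1.5 0.3 2.1] w 49.8 q [ 0.27  0.53  1.61 -0.    0.98  1.61]
axes [[0.019, 0.228, -0.973], [0.004, -0.974, -0.228], [-1.0, 0.0, -0.02]] tool z yaw -166.82
rotvec [-0.0003 -0.0197 -0.0005] shift in current tool [ 5.2 -1.2 34. ] after turn [ 5.9 -1.2 33.9]
rotvec [ 3.1411e+00 -8.0000e-04  3.0900e-02] shift in current tool [ 5.2 -1.2 34. ] after turn [  5.9   1.2 -33.9]
```

Emit:
{"api": "jog_arm", "payload": {"deltas": [0.003,0,0.007,0,-0.015,0,0.05,0.002,0,0.007,0,-0.005,0,0.05,0.002,0,0.006,0,0,0,0.05,0.001,0,0.006,0,0,0,0.05]}}

```text
time_s: 8.5
position: [590.3, 175.2, 99.0]
ee_rot: [-0.702, -0.081, 0.703, -0.081]
ft_force: [-0.5, 0.5, -0.2]
width: 50.1
```

```bash
python3 -c "
from h import *
go([585,175,101],13.2)
save('side','j_side.png')
i=load('j_side.png')['image'][120:280,160:400]
cv2.imwrite('pics/j_crop.png',cv2.resize(i,None,fx=3,fy=3))
"
```

```text
t 8.5 pos [590.3 175.2  99. ] F [-0.5  0.5 -0.2] w 50.1 q [ 0.27  0.51  1.67 -0.    0.96  1.61]
axes [[-0.001, 0.228, -0.974], [-0.001, -0.974, -0.228], [-1.0, 0.0, 0.002]] tool z yaw -166.81
rotvec [-0.0003  0.0016 -0.0004] shift in current tool [-2.  -1.   5.2] after turn [-2.  -1.   5.2]
rotvec [ 3.1413e+00 -6.0000e-04 -2.5000e-03] shift in current tool [-2.  -1.   5.2] after turn [-2.   1.  -5.2]
```

View pics/j_crop.png

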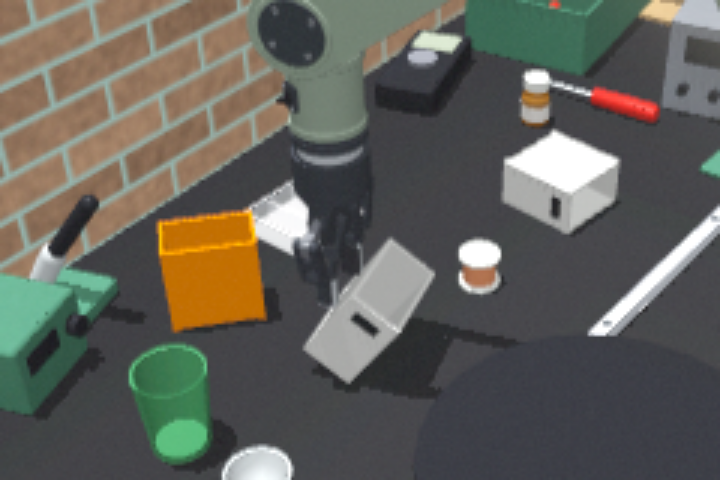

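Emit:
{"api": "jog_arm", "payload": {"deltas": [0,0,0.005,0,0,0,0.05,0,0,0,0,0,0,0.05,0,0,0,0,0,0,0.05,-0.03,0,0,0,0,0,0.05,-0.04,0,0,0,0,0,0.05,-0.04,0,0,0,0,0,0.05,-0.04,0,0,0,0,0,0.05,0,0,0,0,0,0,0.05]}}

```text
time_s: 9.35
position: [583.6, 173.7, 251.1]
ee_rot: [-0.698, -0.08, 0.707, -0.082]
ft_force: [0.1, -0.5, 0.4]
width: 50.0
```

```bash
python3 -c "
from h import *
go([690,-210,230],-9)
save('scene','k_scene.png');save('side','k_side.png'); save('wrist','k_wrist.png')
for n in 'scene','side','wrist':
  W=pts(load('k_%s.png'%n))
  for b in [(440,640,70,260),(460,660,-280,-120)]:
    try:
      k,r,bx=crate(W,b,54,70); print(n,k,np.round(r[0],1),np.round(r[1],1),round(r[2],1),bx.round().tolist())
    except Exception as e: print(n,e)
"
```

```text
t 9.35 pos [583.6 173.7 251.1] F [ 0.1 -0.5  0.4] w 50.0 q [0.27 0.38 1.48 0.   1.29 1.61]
axes [[-0.011, 0.228, -0.974], [-0.003, -0.974, -0.228], [-1.0, 0.0, 0.012]] tool z yaw -166.83
rotvec [ 0.3869  0.0116 -0.0027] shift in current tool [ 21.1 397.8 -16.5] after turn [  21.1  362.3 -165.2]
rotvec [-2.7547  0.0037  0.0161] shift in current tool [ 21.1 397.8 -16.5] after turn [  21.1 -362.3  165.2]
scene 1023 [510.6 155.8] [104.6 105.8] 14.0 [[447.0, 194.0], [473.0, 92.0], [574.0, 117.0], [548.0, 220.0]]
scene 1515 [ 534.8 -198.2] [100.1 107.5] 80.9 [[474.0, -239.0], [580.0, -256.0], [596.0, -157.0], [490.0, -140.0]]
side 754 [509.8 157.8] [105.4 106.3] 13.7 [[446.0, 197.0], [471.0, 94.0], [574.0, 119.0], [548.0, 222.0]]
side 425 [ 533.7 -195.1] [106.5 105.8] 80.2 [[473.0, -239.0], [577.0, -257.0], [595.0, -152.0], [491.0, -134.0]]
wrist 8276 [512.1 155.7] [106.1 100.3] 14.0 [[448.0, 191.0], [473.0, 94.0], [576.0, 120.0], [551.0, 217.0]]
wrist 4690 [ 536.6 -197.7] [104.5 105.4] 81.2 [[476.0, -241.0], [581.0, -257.0], [597.0, -154.0], [493.0, -138.0]]
```

View pics/k_scene.png

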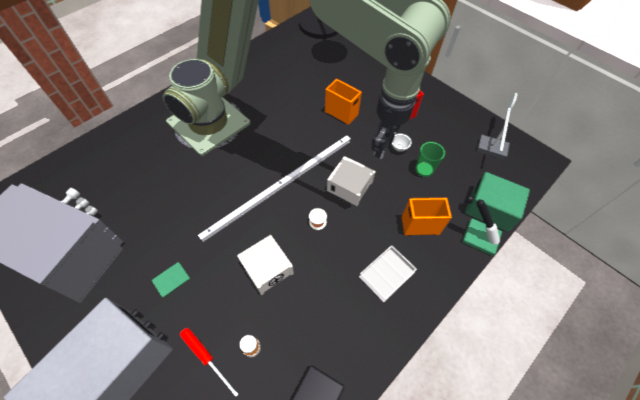

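View pics/k_wrist.png

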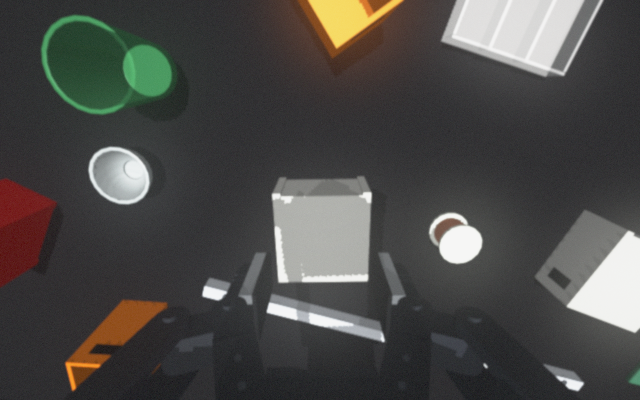

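View pics/k_side.png

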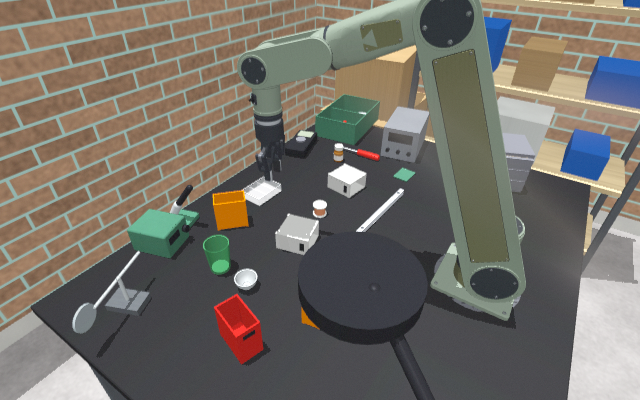

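Both crates lie tipped. The left underside is blank, as seen at (322,188) in the wrist view. The stamped crate's centre is about (535,-197) with yaw about -9°, so I go behind it with the fingers open at the rail's yaw.

```bash
python3 -c "
from h import *
go([636,-208,249],-4.3)"
```

```text
t 9.5 pos [580.3 172.8 244.2] F [-0.  -0.1 -1. ] w 50.0 q [0.27 0.39 1.49 0.   1.29 1.61]
axes [[-0.024, 0.228, -0.973], [-0.007, -0.974, -0.228], [-1.0, 0.001, 0.025]] tool z yaw -166.84
rotvec [ 0.3048  0.0247 -0.0048] shift in current tool [ -3.6 383.4  32.6] after turn [ -4.8 375.5 -84. ]
rotvec [-2.8366  0.0068  0.0353] shift in current tool [ -3.6 383.4  32.6] after turn [  -4.8 -375.5   84. ]
```

Emit:
{"api": "jog_arm", "payload": {"deltas": [-0.005,0,0,0.145,0.02,-0.005,0.07,-0.005,0,0,0.145,0.005,0,0.07,0,0.037,-0.008,0.01,0,0,0.07,0,0.038,-0.008,0,0,0,0.07,0,0.038,-0.008,0,0,0,0.07,0,0.038,-0.008,0,0,0,0.07,0,0.038,-0.008,0,0,0,0.07,0,0.038,-0.008,0,0,0,0.07,0,0.038,-0.008,0,0,0,0.07]}}

```text
time_s: 10.4
position: [609.1, -100.1, 233.8]
ee_rot: [-0.694, 0.026, 0.719, 0.026]
ft_force: [0.3, -0.5, 0.1]
width: 70.2
```

```bash
python3 -c "
from h import *
go([638,-208,180],-4.3)"
```

```text
t 10.4 pos [ 609.1 -100.1  233.8] F [ 0.3 -0.5  0.1] w 70.2 q [-0.18  0.41  1.47 -0.    1.29  1.47]
axes [[-0.034, -0.074, -0.997], [0.002, -0.997, 0.074], [-0.999, 0.001, 0.034]] tool z yaw 175.77
rotvec [ 0.0013  0.0344 -0.001 ] shift in current tool [ 52.6 105.5 -38.6] after turn [ 53.8 105.5 -36.9]
rotvec [-3.1398e+00  1.6000e-03  5.4000e-02] shift in current tool [ 52.6 105.5 -38.6] after turn [  53.8 -105.5   36.9]
```

Emit:
{"api": "jog_arm", "payload": {"deltas": [0,0.035,-0.015,0,0.02,0,0.07,0,0.035,-0.015,0,0.014,0,0.07,0,0.035,-0.01,0,0,0,0.07,0.03,0,0,0,0,0,0.07,0,0,0,0,0,0,0.07]}}

```text
time_s: 10.9
position: [637.5, -217.4, 189.7]
ee_rot: [-0.7, 0.028, 0.713, 0.029]
ft_force: [-1.0, -0.3, -0.5]
width: 70.0
```

```bash
python3 -c "
from h import *
go([638,-208,36],-4.3)"
```

```text
t 10.9 pos [ 637.5 -217.4  189.7] F [-1.  -0.3 -0.5] w 70.0 q [-0.34  0.52  1.4  -0.    1.24  1.31]
axes [[-0.018, -0.081, -0.997], [0.004, -0.997, 0.081], [-1.0, -0.002, 0.018]] tool z yaw 175.38
rotvec [-0.0056  0.0181  0.0021] shift in current tool [153.7  -9.1  -2.6] after turn [153.7  -9.4   0.2]
rotvec [ 3.1359  0.0033 -0.0285] shift in current tool [153.7  -9.1  -2.6] after turn [153.7   9.4  -0.2]
```

Emit:
{"api": "jog_arm", "payload": {"deltas": [0.03,-0.009,-0.003,0,0.018,0,0.07,0.03,0,0,0,0,0,0.07,0.03,0,0,0,0,0,0.07,0.02,0,0,0,0,0,0.07,0.0,0,0,0,0,0,0.07]}}

```text
time_s: 11.4
position: [639.8, -205.8, 74.8]
ee_rot: [-0.705, 0.026, 0.708, 0.029]
ft_force: [-0.2, 0.0, -0.3]
width: 70.0
```

```bash
python3 -c "
from h import *
go([638,-208,36],-4.3)"
```

```text
t 11.4 pos [ 639.8 -205.8   74.8] F [-0.2  0.  -0.3] w 70.0 q [-0.33  0.61  1.55  0.    0.99  1.32]
axes [[-0.005, -0.079, -0.997], [0.004, -0.997, 0.079], [-1.0, -0.004, 0.005]] tool z yaw 175.5
rotvec [-0.0036  0.0048  0.0035] shift in current tool [38.8  2.5  1.5] after turn [38.8  2.4  1.7]
rotvec [ 3.138   0.0055 -0.0076] shift in current tool [38.8  2.5  1.5] after turn [38.8 -2.4 -1.7]
```

Emit:
{"api": "jog_arm", "payload": {"deltas": [0.02,0.002,0.001,-0.004,0.005,0.003,0.07,0.018,0,0,0,0,0,0.07,0.0,0,0.01,0,0,0,0.07,0.0,0,0.01,0,0,0,0.07]}}

```text
time_s: 11.8
position: [620.8, -204.8, 39.8]
ee_rot: [0.708, -0.025, -0.705, -0.025]
ft_force: [0.5, 0.1, 1.0]
width: 69.9
```

```bash
python3 -c "
from h import *
go([470,-195,36],-4.3)
save('side','l_side.png')
i=load('l_side.png')['image'][90:250,250:490]
cv2.imwrite('pics/l_crop.png',cv2.resize(i,None,fx=3,fy=3))
"
```

```text
t 11.8 pos [ 620.8 -204.8   39.8] F [0.5 0.1 1. ] w 69.9 q [-0.34  0.62  1.63  0.    0.88  1.3 ]
axes [[0.005, -0.071, -0.997], [-0.001, -0.997, 0.071], [-1.0, 0.001, -0.005]] tool z yaw 175.92
rotvec [ 0.0039 -0.0049 -0.0007] shift in current tool [  3.1   1.  151.2] after turn [  3.8   1.5 151.1]
rotvec [-3.1377e+00  1.1000e-03 -7.7000e-03] shift in current tool [  3.1   1.  151.2] after turn [   3.8   -1.5 -151.1]
```

View pics/l_crop.png

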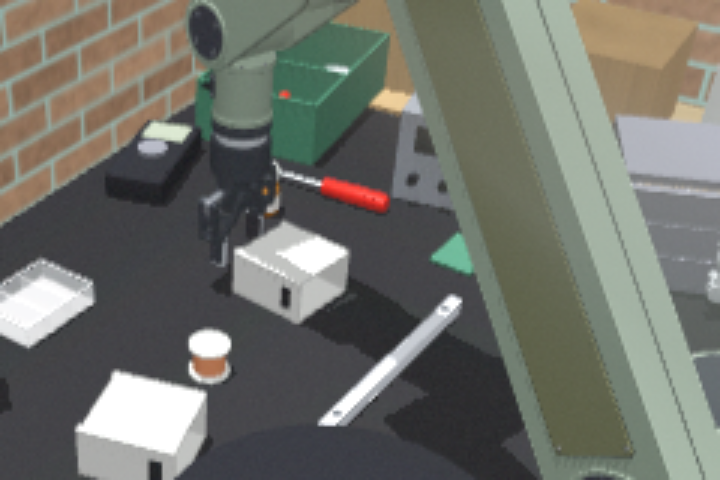

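Emit:
{"api": "jog_arm", "payload": {"deltas": [0.003,0,0.01,0.004,-0.005,0,0.07,0.0,0,0.01,0,0,0,0.07,0.0,0,0.008,0,0,0,0.07,0.0,0,0.008,0,0,0,0.07,0.0,0,0.008,0,0,0,0.07,0.0,0,0.008,0,0,0,0.07]}}

```text
time_s: 12.45
position: [565.5, -201.1, 41.4]
ee_rot: [0.709, -0.028, -0.704, -0.026]
ft_force: [1.5, 0.3, -0.4]
width: 70.0
```

```bash
python3 -c "
from h import *
go([470,-195,36],-4.3)
save('side','m_side.png')
i=load('m_side.png')['image'][90:250,250:490]
k,r,bx=crate(pts(load('m_side.png')),(420,605,-280,-120),54,66); print(k,np.round(r[0],1),np.round(r[1],1),round(r[2],1),bx.round().tolist())
cv2.imwrite('pics/m_crop.png',cv2.resize(i,None,fx=3,fy=3))
"
```

```text
t 12.45 pos [ 565.5 -201.1   41.4] F [ 1.5  0.3 -0.4] w 70.0 q [-0.36  0.56  1.77 -0.    0.8   1.29]
axes [[0.007, -0.076, -0.997], [-0.003, -0.997, 0.076], [-1.0, 0.003, -0.007]] tool z yaw 175.63
rotvec [-0.0012 -0.0073 -0.0025] shift in current tool [ 4.7  1.2 95.7] after turn [ 5.4  1.1 95.7]
rotvec [ 3.1403 -0.004   0.0115] shift in current tool [ 4.7  1.2 95.7] after turn [  5.4  -1.1 -95.7]
466 [ 511.2 -193.3] [106.2 123.6] 87.4 [[447.0, -243.0], [571.0, -249.0], [575.0, -143.0], [452.0, -137.0]]
```

View pics/m_crop.png

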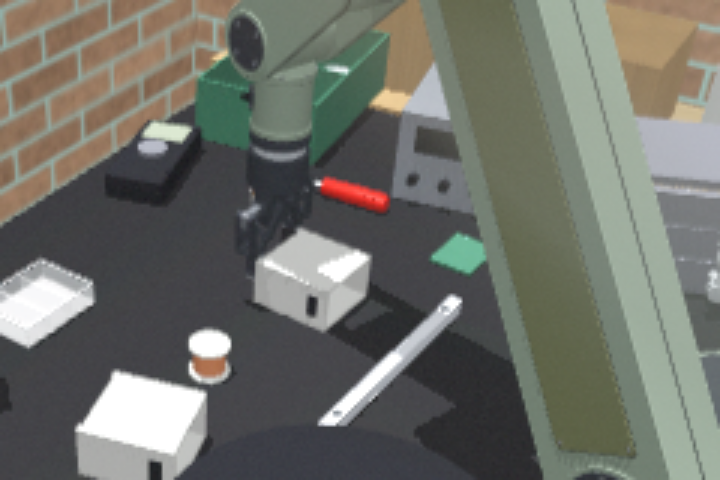

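Emit:
{"api": "jog_arm", "payload": {"deltas": [0.004,0,0.008,-0.001,-0.007,-0.002,0.07,0.001,0,0.009,0,0,0,0.07,0.001,0,0.009,0,-0.002,0,0.07,0.001,0,0.009,0,0,0,0.07,0.001,0,0.009,0,-0.002,0,0.07,0.0,0,0.009,0,0,0,0.07,0,0,0.006,0,0,0,0.07]}}

```text
time_s: 13.2
position: [507.2, -198.1, 35.8]
ee_rot: [0.71, -0.028, -0.703, -0.025]
ft_force: [4.0, -1.2, 4.2]
width: 70.1
```

```bash
python3 -c "
from h import *
go([473,-195,36],-4.3)
save('side','n_side.png')
i=load('n_side.png')['image'][90:250,250:490]
k,r,bx=crate(pts(load('n_side.png')),(330,485,-280,-120),54,64); print(k,np.round(r[0],1),np.round(r[1],1),round(r[2],1),bx.round().tolist())
cv2.imwrite('pics/n_crop.png',cv2.resize(i,None,fx=3,fy=3))
"
```

```text
t 13.2 pos [ 507.2 -198.1   35.8] F [ 4.  -1.2  4.2] w 70.1 q [-0.39  0.5   1.92 -0.    0.72  1.25]
axes [[0.009, -0.075, -0.997], [-0.005, -0.997, 0.075], [-1.0, 0.004, -0.01]] tool z yaw 175.68
rotvec [-0.0004 -0.0096 -0.004 ] shift in current tool [-0.5 -0.5 34.3] after turn [-0.2 -0.5 34.3]
rotvec [ 3.1411 -0.0064  0.015 ] shift in current tool [-0.5 -0.5 34.3] after turn [ -0.2   0.5 -34.3]
429 [ 437.9 -191.1] [110.6  95. ] 88.0 [[389.0, -245.0], [483.0, -248.0], [487.0, -137.0], [392.0, -134.0]]
```

View pics/n_crop.png

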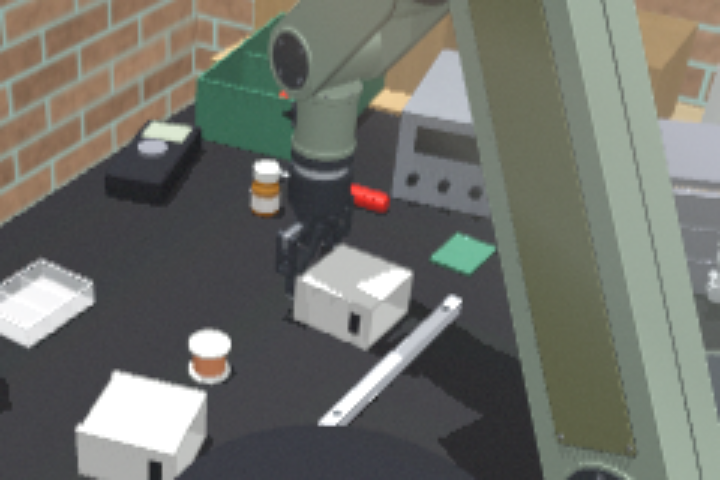

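Emit:
{"api": "jog_arm", "payload": {"deltas": [0,0,0.008,0,-0.009,-0.004,0.07,0,0,0.008,0,0,0,0.07,0,0,0.007,0,0,0,0.07]}}

```text
time_s: 13.55
position: [482.0, -196.3, 35.6]
ee_rot: [-0.706, 0.026, 0.707, 0.027]
ft_force: [4.2, 0.2, 3.1]
width: 69.7
```

Emit:
{"api": "jog_arm", "payload": {"deltas": [0,0,0.005,0,0,0,0.07]}}

```text
time_s: 13.65
position: [476.2, -195.8, 35.6]
ee_rot: [-0.706, 0.026, 0.707, 0.027]
ft_force: [3.1, -0.2, 2.9]
width: 70.2
```

```bash
python3 -c "
from h import *
go([473,-195,36],-4.3)
c=save('scene','o_scene.png')
i=c['image'][130:320,160:400]
cv2.imwrite('pics/o_crop.png',cv2.resize(i,None,fx=3,fy=3))
"
```

```text
t 13.65 pos [ 476.2 -195.8   35.6] F [ 3.1 -0.2  2.9] w 70.2 q [-0.41  0.47  1.98 -0.    0.7   1.23]
axes [[-0.001, -0.075, -0.997], [0.0, -0.997, 0.075], [-1.0, -0.0, 0.001]] tool z yaw 175.7
rotvec [0.     0.0015 0.0003] shift in current tool [-0.4 -0.5  3.3] after turn [-0.4 -0.5  3.3]
rotvec [-3.1416e+00 -4.0000e-04  2.4000e-03] shift in current tool [-0.4 -0.5  3.3] after turn [-0.4  0.5 -3.3]
```

View pics/o_crop.png

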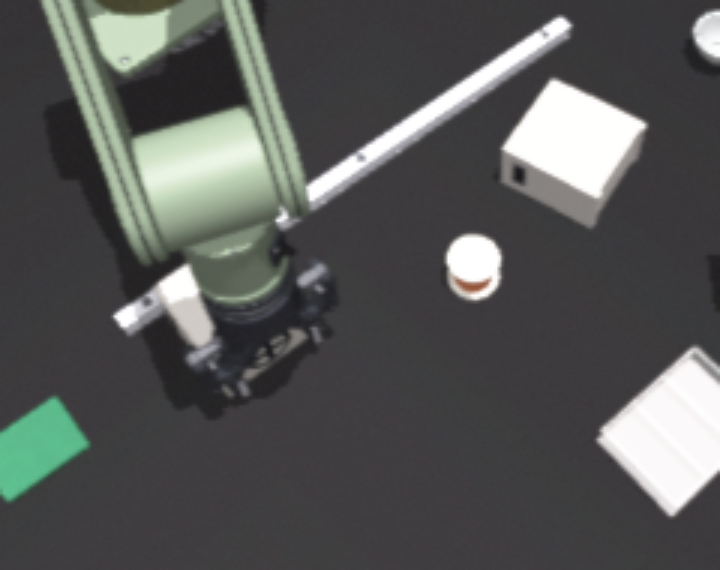

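Emit:
{"api": "jog_arm", "payload": {"deltas": [0,0,0.003,0,0,0,0.07]}}

```text
time_s: 13.8
position: [472.2, -195.5, 35.5]
ee_rot: [-0.706, 0.026, 0.708, 0.027]
ft_force: [3.8, 0.4, 2.3]
width: 70.1
```

Emit:
{"api": "jog_arm", "payload": {"deltas": [0,0,0.003,0,0,0,0.07]}}

```text
time_s: 13.9
position: [470.8, -195.5, 35.9]
ee_rot: [0.707, -0.027, -0.706, -0.027]
ft_force: [10.6, 2.7, 1.8]
width: 69.7
```

Emit:
{"api": "jog_arm", "payload": {"deltas": [0,0,0.002,0,0,0,0.07]}}

```text
time_s: 14.0
position: [470.8, -195.5, 36.2]
ee_rot: [0.709, -0.027, -0.704, -0.027]
ft_force: [9.5, 1.4, 1.7]
width: 70.0
```

Emit:
{"api": "jog_arm", "payload": {"deltas": [0,0,0.004,0,-0.003,0,0.07,0,0,0.004,0,-0.003,0,0.07]}}

```text
time_s: 14.2
position: [470.4, -195.7, 37.8]
ee_rot: [0.713, -0.029, -0.7, -0.027]
ft_force: [11.5, 2.3, -0.1]
width: 70.0
```

```bash
python3 -c "
from h import *
go([473,-195,36],-4.3)
c=save('side','p_side.png')
cv2.imwrite('pics/p_crop.png',cv2.resize(c['image'][120:240,300:460],None,fx=4,fy=4,interpolation=cv2.INTER_CUBIC))
"
```

```text
t 14.2 pos [ 470.4 -195.7   37.8] F [11.5  2.3 -0.1] w 70.0 q [-0.42  0.45  2.    0.01  0.67  1.22]
axes [[0.018, -0.078, -0.997], [-0.004, -0.997, 0.078], [-1.0, 0.002, -0.018]] tool z yaw 175.52
rotvec [-0.0032 -0.0182 -0.0022] shift in current tool [ 1.8 -0.9 -2.6] after turn [ 1.8 -0.9 -2.6]
rotvec [ 3.1382 -0.0034  0.0285] shift in current tool [ 1.8 -0.9 -2.6] after turn [1.8 0.9 2.6]
```

View pics/p_crop.png

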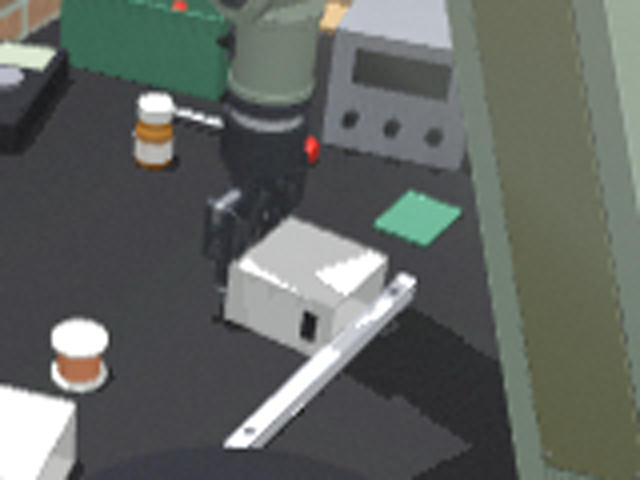

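The mouth is against the rail. I back straight off and rise.

Emit:
{"api": "jog_arm", "payload": {"deltas": [0,0,-0.015,0,0,0,0.07,0,0,-0.025,0,0,0,0.07,0,0,-0.03,0,-0.015,0,0.07,-0.03,0,-0.02,0,0,0,0.07,-0.04,0,-0.02,0,0,0,0.07,-0.04,0,-0.02,0,0,0,0.07,-0.04,0,-0.03,0,0,0,0.07,-0.04,0,-0.03,0,0,0,0.07,0,0,0,0,0,0,0.07]}}

```text
time_s: 15.15
position: [651.9, -206.0, 219.0]
ee_rot: [-0.688, 0.023, 0.724, 0.032]
ft_force: [-0.7, -0.2, 0.4]
width: 70.0
```

```bash
python3 -c "
from h import *
go([473,-195,36],-4.3)
for n in 'scene','side','wrist':
  c=save(n,'q_%s.png'%n); W=pts(c)
  for b in [(440,640,70,260),(330,500,-280,-120)]:
    try:
      k,r,bx=crate(W,b,54,70); print(n,k,np.round(r[0],1),np.round(r[1],1),round(r[2],1),bx.round(1).tolist())
    except Exception as e: print(n,e)
c=load('q_side.png'); cv2.imwrite('pics/q_crop.png',cv2.resize(c['image'][120:240,300:460],None,fx=4,fy=4,interpolation=cv2.INTER_CUBIC))
"
```

```text
t 15.15 pos [ 651.9 -206.   219. ] F [-0.7 -0.2  0.4] w 70.0 q [-0.32  0.54  1.3  -0.    1.36  1.33]
axes [[-0.05, -0.078, -0.996], [0.016, -0.997, 0.077], [-0.999, -0.012, 0.051]] tool z yaw 175.56
rotvec [-0.0028  0.0514  0.0117] shift in current tool [191.9   5.1 169.6] after turn [183.    2.4 179.2]
rotvec [ 3.1377  0.0184 -0.0807] shift in current tool [191.9   5.1 169.6] after turn [ 183.    -2.4 -179.2]
scene 1028 [510.  154.7] [105.5 104.6] 14.3 [[445.8999938964844, 192.39999389648438], [471.79998779296875, 91.0], [574.0999755859375, 117.0999984741211], [548.2000122070312, 218.5]]
scene 794 [ 407.8 -206.8] [ 70.4 107.8] 85.2 [[351.1000061035156, -237.5], [458.5, -246.39999389648438], [464.3999938964844, -176.1999969482422], [357.0, -167.3000030517578]]
side 761 [510.6 158. ] [105.7 105.2] 14.0 [[446.6000061035156, 196.3000030517578], [472.0, 94.19999694824219], [574.5999755859375, 119.69999694824219], [549.0999755859375, 221.8000030517578]]
side 494 [ 408.8 -188.6] [108.7 106.1] 86.2 [[352.20001220703125, -239.3000030517578], [458.1000061035156, -246.3000030517578], [465.29998779296875, -137.8000030517578], [359.3999938964844, -130.8000030517578]]
wrist 4377 [512.6 154.5] [105.9 103.7] 13.7 [[448.79998779296875, 192.3000030517578], [473.5, 91.5999984741211], [576.2999877929688, 116.69999694824219], [551.7000122070312, 217.39999389648438]]
wrist 3149 [ 434.2 -193.5] [100.1  60.3] 86.1 [[400.70001220703125, -241.39999389648438], [460.8999938964844, -245.5], [467.70001220703125, -145.6999969482422], [407.6000061035156, -141.60000610351562]]
```

View pics/q_crop.png

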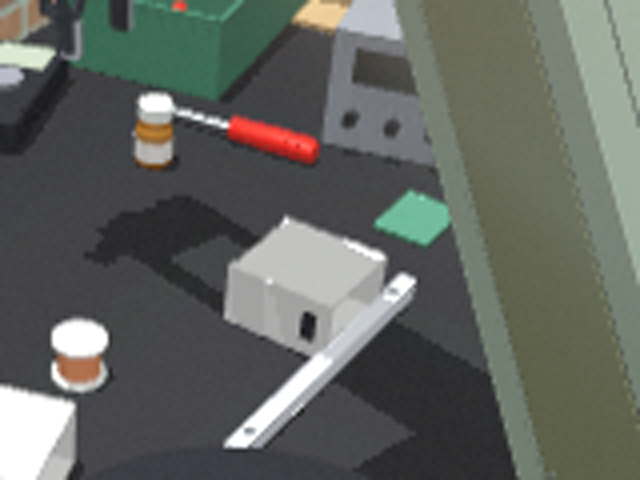

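View pics/q_wrist.png

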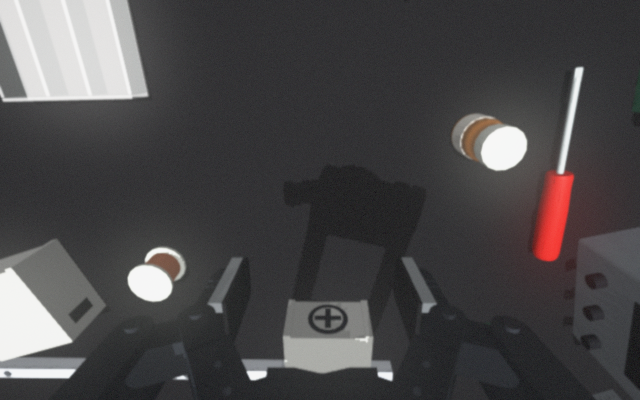

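View pics/q_scene.png

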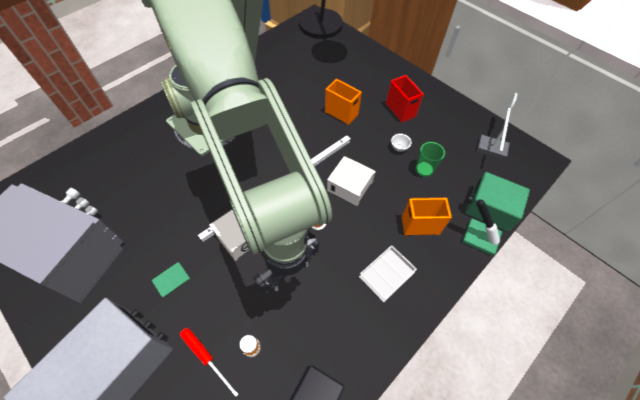

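```bash
python3 -c "
from h import *
print(env.close_job())"
```

```text
the job is handed in; nothing more can be done
None
```

I tipped both crates over onto their near walls, right one first. The stamp showed on the right crate's underside, and the left one's was blank. I then pushed the stamped crate about 126 mm with the open fingers until the force rose to about 11 N at the rail, backed off, and handed in at about 15.3 s.

**Stamped crate:** it still lies tipped. Its yaw measured -3.8° to -4.8° against about -4.3° for the rail. Its rim is at x ≈ 355.5 mm, where I expected the rail face at about 357 mm. That agrees within the roughly 2 mm camera calibration, so I take it as flush. I did not measure the gap more finely than that.

**Plain crate:** it lies where it tipped, at about (510, 156) mm and yaw about 14°. Those readings match the ones taken before the push.

**Other objects:** none looks moved in the last pictures. I judged that by eye and did not measure their positions again. The gripper was clear of everything at hand-in.

**What went differently:** on the first push at the right crate the tool drifted up about 18 mm. I backed off, and the crate settled upright again before I repeated the push lower down.

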